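# Shut the drive hold-down and angle the power supply out of a slim desktop computer

### The arm

A 6-joint arm with a two-finger parallel gripper is mounted at the origin on the work surface. World frame = base frame: x ahead of the robot, y to its left, z up, the work surface at z = 0. Lengths are in m, angles in rad, forces in N, time in s.
With the tool pointing down it reaches from about 0.35 to 1 m from the base axis. Payload 7.1 kg.
Tool frame: the origin (TCP) lies midway between the tips of the shut fingers; the grasp point (between the pads) lies 19 mm behind it; z points along the fingers, y is the direction in which the jaws open and shut (so a half turn about z gives the same grasp; the last joint's range is limited). The gripper opens to 85 mm and grips with 20 to 120 N. Pads are 22 mm wide; open, the fingers measure 114 mm over their backs; the gripper's body (76 mm by 85 mm) begins 54 mm behind the grasp point. The pads swing forward as they close: fully open they stand 13 mm farther back than shut.
Start: joints at [-1.301, 0.423, 1.63, -0, 1.089, -0.019], TCP at [0.178, -0.599, 0.231] pointing down, gripper open.
Joint ranges: [-3, 3], [-0.9, 2.11], [0.09, 2.58], [-1.31, 4.45], [0.11, 2.69], [-2.54, 2.54]. Speed limits (rad/s): [2.39, 2.39, 3.01, 3.14, 3.14, 3.14].

### API

Orientations are given as a 3x3 rotation matrix whose columns are the frame's x, y, z axes.
In Python, from cell import r gives the robot as it stands.
- The arm moves only by the tool apply_moves, never from a script. Its argument "motion" is a list of rows, each a list of 5 numbers: the gripper's target within -1 to 1 (shut at 1, half-way at 0, fully open at -1), then the shift along the tool's x, y, z normalised to -1 to 1, where 1 is 0.025 m, then the turn about the tool's z normalised to -1 to 1, where 1 is 5 degrees. In form: [[jaw, x, y, z, spin], ...]. A call has 1 to 12 rows; each row shifts and turns the commanded pose from where the row before left it, along the tool's axes as they then stand; what a row does not reach is not made up. A row lasts 1/12 s, in which the tool goes at most 41.7 mm and 7.16 degrees, less where a joint would pass 70% of its speed; a pose out of reach is approached as far as the arm can. A call with a number of a shift or a turn outside -1 to 1 is refused whole. A call with a gripper value outside its range is refused whole. The fingers move at their own pace and stop on an object; the grip force is fixed at half the most. Time passes only in rows, so rows that do not move let the fingers close. It gives the time, the measured TCP pose, the force and the opening at its end, in the units of the state.
- r.state(): the state, without advancing time (a new reading comes with each control period).
- r.capture(name): name is "scene" or "top"; returns (picture, depth): 400x640x3 uint8, blue, green, red; 400x640 float32, m along the optical axis (not along the pixel's ray), 0 where there is no reading.
- r.camera_model(name): a dict with "K" (3x3 intrinsics, pixels), "eye" and "orientation" of the camera in the world. Camera axes: x right, y down, z forward; pixel columns grow to the right and rows downward; lengths in m; the calibration is good to about 2 mm. A picture is of the moment at which its call begins. camera_model takes no time and is no camera call.
- r.hand_in(): hands the job in, once; it reports no verdict.
Trained networks look in the newest picture that a camera, given by its name, has taken for a name from the list of things; names that differ only in an ending like _2 or _b are one class to them, and where a whole thing is asked for, a point or a joint stands for the part that bears it (a point fixed in the world has none). Each returns a list of dicts, best first, with "conf" (0 to 1); they miss things now and then, are a little off and sometimes report something else, mostly with a low value. They report only what shows in the picture. A call takes as long as a camera call.
- r.recognise(thing, camera): "extent" ([left, top, right, bottom] in pixels, round what is visible of it).
- r.regions_of(thing, camera): "region" (400x640 bool, what is visible of it) and "extent" ([left, top, right, bottom] in pixels, round what is visible of it).
- r.mark_of(thing, camera): "at" ([column, row] in pixels: a listed point, or the origin of a listed thing).
The state is a dict: "clock": time; "qpos": joint angles; "joint_velocities": joint speeds; "joint_torque": joint torques, N m; "ee_pos": TCP position; "ee_rot": TCP orientation; "wrist_force": force on the tool from outside, world axes, zero at the start; "torque": the same for the moment, N m; "gripper_width": finger opening in m.
Only numpy, scipy, OpenCV 4.12 (cv2) and the standard library are available. Lean on these libraries where they do the work, as an engineer would, in place of code of your own. Each camera call takes 0.05 s, during which the arm holds its last target. There are 200 camera calls.

### The job

In the opened desktop computer, a drive has just been laid in its cradle: swing the raised hold-down frame fully shut over it. Then take out the long power supply, which is caught under the drive shelf at one end and the rear lip at the other: tilt its rear end up, draw it out diagonally through the opening, and finish while still holding it in the gripper, motionless, its whole length a few centimetres clear above the computer and touching nothing else. Do not knock the mainboard and its cooler, leave the drive in its cradle, and leave the rest of the bench as it is.

Things in the scene. Friction and masses are not known exactly. Their poses are not given: they have to be found in the camera images.
- case: Slim desktop computer lying flat, fixed, cover off: dark steel tray open at the top. Origin on the table under its middle; x runs from the front (black bezel, x -161 to -141 mm, 296 wide, 98 high) to the rear, z up. Inside floor z = 3; side walls' inner faces y = +-142, tops z = 96. The power supply's bay is the side y 5 to 142, otherwise empty.
- shelf_edge (a point): middle of the rear edge of the aluminium drive shelf over the bay: case (-60, 70, 79) mm, axes as the case. The shelf crosses the whole case, x -138 (the front sheet) to -60, underside z = 79, top 82; below it a leg at y 2 to 5. It carries two drive cradles, at y = +70 (hold-down open) and y = -75 (loaded, hold-down shut, top z = 92.5).
- rear_lip (a point): middle of the inner edge of the rear lip over the bay: case (136, 70, 96) mm, axes as the case. The lip, 3 mm thick (z 93 to 96), runs along the top of the whole rear panel, whose inner face is x = 148. Shelf edge to lip edge, the opening is 196 mm long.
- case_slot (a point): middle of the opening over the power supply's bay, at wall-top height: case (38, 70, 96) mm; axes as the case
- mainboard: mainboard in the other half of the case, fixed, not to be hit: green board, case x -50 to 140, y -141 to 1 mm, top z = 9; square fan cooler x -5 to 85, y -103 to -13, top z = 61; two upright memory modules, y -130 to -116, top z = 40; steel socket block x 122 to 144, y -122 to -2, top z = 33. Origin and axes as the case.
- gate (a joint): angle of the open drive hold-down, an aluminium frame. 0 = shut, level over the drive, free edge towards the front bezel; grows as the free edge rises and swings to the rear; pi/2 upright, at most 1.95. Starts at 1.35 to 1.85, in the way of a hand over the power supply. A light friction hinge (0.05 N m) holds it where it is left.
- gate_hinge (a point): middle of the hold-down's hinge line: case (-61, 70, 90) mm, parallel to the case's y axis; fixed, axes as the case
- gate_edge (a point): middle of the hold-down's free edge, 73 mm from the hinge; moves with it. The frame is 73 x 110 mm, 2.5 thick (shut: z 90 to 92.5), with a window from 13 to 46 mm off the hinge, 94 mm wide, and a solid end bar from 46 to 73 mm; a finger lip 6 mm high, 30 wide, stands on the end bar's edge (upper side when shut).
- drive: flat drive, 70 (x) x 100 (y) x 7 mm, 70 g, loose in the cradle under the open hold-down: at case (-100, 70) mm, underside on the shelf at z = 82. Origin: centre of the underside
- psu: power supply: long plain steel box 230 (x) x 52 (y) x 50 (z) mm, 0.55 to 0.85 kg, centre of mass at its centre. Origin: centre of the underside; x runs from its front end (slots, 25 to 31 mm under the drive shelf) to its rear end (mains inlet, at the rear panel). Lies loose, unplugged, on the case floor along the case's x, centre at case x 24 to 30, y 54 to 62 mm. Can be taken across its width.
- psu_front (a point): middle of the lower edge of the power supply's front end (its x = -115 mm, z = 0)
- psu_rear (a point): middle of the lower edge of the power supply's rear end (its x = +115 mm, z = 0)
- dish: round steel screw dish, 62 mm across, 14 mm high, standing on the shut hold-down of the other cradle (case x about -98, y about -75); leave it. Origin: centre of the underside
- screwdriver: screwdriver, 190 mm, lying on the table left of the computer; leave it
- spudger: black nylon pry tool, 145 mm long, lying on the table right of the computer; leave it
- jar: small jar, 52 mm across, 55 mm high, on the table left of the computer; leave it
- fan: spare fan, 60 x 60 x 15 mm, on the table left of the computer; leave it
- memory: spare memory module, 133 x 31 x 4 mm, on the table to the left; leave it
- parts_tray: white open tray, 120 x 80 x 25 mm, on the table right of the computer; leave it

How it is judged:
On the way, in this order (a step that is already met when the one before it is completed fails the run):
1. the hold-down is shut over the drive (within 0.08 rad) with the power supply still lying in the case (value of joint gate below 0.08 rad and height (world z) of each of psu_rear, psu_front below 0.05 m), for 0.2 s.
2. the power supply is tilted through the opening: its rear end above the case's walls, its front end still inside, in the fingers (height (world z) of psu_rear above 0.097 m and height (world z) of psu_front below 0.079 m and contact force between psu and the fingers above 2 N), for 0.1 s.
At the end, for the whole second after the job is handed in: Held still in the fingers over the computer (centre within 300 mm of the opening's middle, from above), both ends of the power supply over 112 mm above the table (16 mm over the walls), not touching the case; hold-down shut within 0.08 rad, drive in its cradle (height (world z) of each of psu_front, psu_rear above 0.112 m and contact force between psu and the fingers above 2 N and contact force between psu and case below 0.2 N and linear speed of psu below 0.03 m/s and horizontal distance between psu and case_slot below 0.3 m and value of joint gate below 0.08 rad and horizontal distance between drive and gate_hinge below 0.05 m and z of drive in the frame of case between 0.078 and 0.088 m); the arm keeps its last pose, push and grip.
It fails at once if the mainboard or its cooler is struck (over 8 N) (contact force between mainboard and anything else above 8 N).
It fails at once if the screw dish is pushed more than 25 mm (distance of dish from where it was at the start of the episode above 0.025 m).
It fails at once if a thing lying on the bench is moved more than 30 mm (distance of any of screwdriver, spudger, jar, fan, memory, parts_tray from where it was at the start of the episode above 0.03 m).
It also fails if it takes over 51 s, if anything falls off the work surface, if the arm or the gripper's body presses on something with over 40 N, if the wrist force passes 120 N, or if a joint passes its speed limit or range.

## Working session

There is one attempt and no reset: what is moved stays moved. The work goes in short steps, Python scripts to look and compute and a tool call to move; the robot and the scene stay as the last step left them, time stands still between calls to the robot, and variables do not carry over. Pictures are saved under pics/ and viewed, about 8 in all and at most 12, crops included, and the job is handed in when it is done.

Besides the shell and the picture viewer there is one more tool, called after ">>>" in YAML: its name, and indented under it one key for each argument. apply_moves: Moves the arm, as the interface text tells. Its arguments: {"type":"object","properties":{"motion":{"type":"array","items":{"type":"array","items":{"type":"number","minimum":-1,"maximum":1}}}},"required":["motion"]}

```bash
mkdir -p pics; ls
cat > h.py <<'E'
import numpy as np, cv2
from cell import r
def cam(n):
    m=r.camera_model(n); return np.array(m["K"]),np.array(m["eye"]),np.array(m["orientation"])
def p3(n,u,v,d):
    K,e,R=cam(n); return e+R@(d*np.linalg.inv(K)@np.array([u,v,1.]))
def cloud(n,D):
    K,e,R=cam(n); v,u=np.mgrid[:400,:640]
    return e+(np.stack([(u-K[0,2])/K[0,0],(v-K[1,2])/K[1,1],np.ones_like(u)],-1)*D[...,None])@R.T
def proj(n,P):
    K,e,R=cam(n); c=R.T@(np.asarray(P)-e); return (K@c)[:2]/c[2]
E
python3 - <<'E'
from h import *
s=r.state(); print({k:np.round(v,3).tolist() for k,v in s.items()})
for n in("top","scene"):
    I,D=r.capture(n); cv2.imwrite(f"pics/{n}0.png",I); np.save(n+"D0.npy",D); K,e,R=cam(n); print(n,K.tolist(),e,np.round(R,3).tolist())
    P=cloud(n,D)
    for t in["case","psu","shelf_edge","rear_lip","case_slot","gate_hinge","gate_edge","drive","psu_front","psu_rear","dish"]:
        for m in r.mark_of(t,n)[:1]:
            u,v=m["at"]; print(t,np.round(m["at"]),round(m["conf"],2),np.round(P[int(v),int(u)],3))
E
```

```text
pics
{'clock': 0.0, 'qpos': [-1.301, 0.424, 1.631, -0.0, 1.089, -0.019], 'joint_velocities': [0.001, 0.0, -0.0, -0.001, -0.001, 0.002], 'joint_torque': [0.0, -55.739, -28.174, -0.0, 0.007, -0.0], 'ee_pos': [0.178, -0.599, 0.231], 'ee_rot': [[0.959, 0.285, -0.0], [0.285, -0.959, 0.002], [0.0, -0.002, -1.0]], 'wrist_force': [0.231, 0.774, -0.401], 'torque': [-0.018, 0.01, -0.015], 'gripper_width': 0.085}
top [[458.7228202999768, 0.0, 326.74260474184837], [0.0, 458.7228202999768, 204.09622073930765], [0.0, 0.0, 1.0]] [0.32897377 0.04624496 1.39899985] [[0.017, -0.984, 0.178], [-1.0, -0.018, -0.005], [0.009, -0.178, -0.984]]
case [339. 186.] 0.65 [0.639 0.001 0.006]
psu [320. 181.] 0.9 [0.644 0.06  0.051]
shelf_edge [311. 203.] 0.93 [0.329 0.046 1.399]
rear_lip [319. 140.] 0.6 [0.775 0.066 0.042]
case_slot [316. 170.] 0.69 [0.678 0.073 0.05 ]
gate_hinge [316. 204.] 0.97 [0.567 0.07  0.085]
gate_edge [313. 202.] 0.62 [0.581 0.083 0.056]
drive [312. 216.] 0.64 [0.534 0.084 0.087]
psu_front [318. 138.] 0.49 [0.764 0.068 0.094]
psu_rear [483. 250.] 0.47 [ 0.451 -0.438  0.009]
dish [363. 219.] 0.77 [ 0.524 -0.066  0.095]
scene [[466.6632818948999, 0.0, 319.4319603703941], [0.0, 466.6632818948999, 197.64049321037865], [0.0, 0.0, 1.0]] [ 1.60825323 -0.30319856  1.35471174] [[0.321, 0.714, -0.622], [0.947, -0.253, 0.198], [-0.016, -0.652, -0.758]]
case [318. 230.] 0.75 [ 0.678 -0.018  0.059]
psu [336. 229.] 0.57 [0.69  0.048 0.045]
shelf_edge [330. 198.] 0.77 [0.548 0.076 0.05 ]
rear_lip [346. 238.] 0.78 [0.77  0.05  0.095]
case_slot [342. 213.] 0.95 [0.599 0.105 0.004]
gate_hinge [330. 195.] 0.89 [0.563 0.07  0.08 ]
gate_edge [332. 180.] 0.79 [0.498 0.097 0.09 ]
drive [336. 186.] 0.61 [0.53  0.105 0.087]
psu_front [327. 204.] 0.71 [0.576 0.05  0.058]
dish [292. 194.] 0.54 [ 0.528 -0.062  0.099]
```

Run:
```python
import cv2
a=cv2.imread("pics/top0.png")[110:270,220:480]; b=cv2.imread("pics/scene0.png")[130:290,220:480]
cv2.imwrite("pics/c0.png",cv2.vconcat([cv2.resize(a,(480,296),interpolation=2),cv2.resize(b,(480,296),interpolation=2)]))
```

```text
(no output)
```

View pics/c0.png

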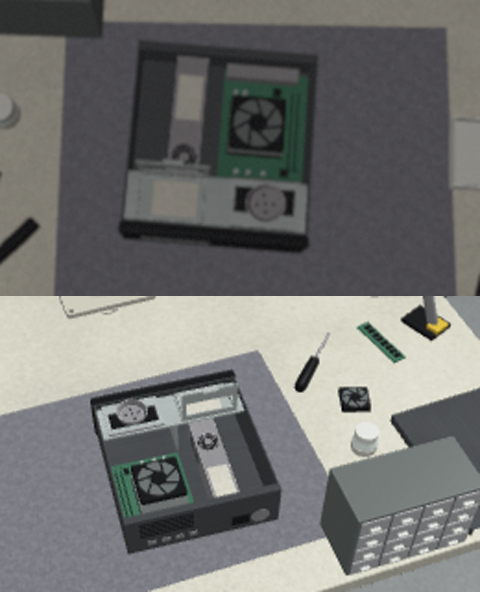

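View pics/scene0.png

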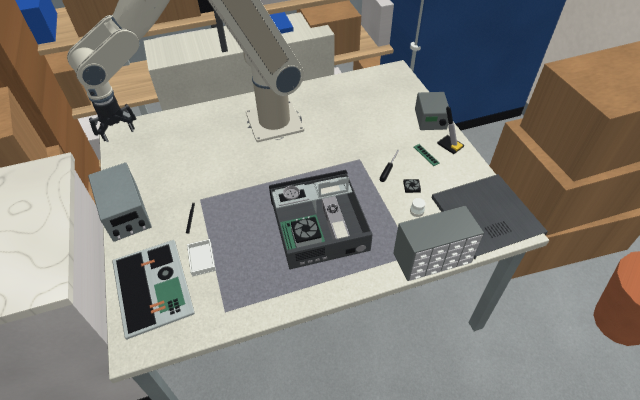

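The picture shows the case nearly aligned with the world, front bezel towards the robot. The hold-down is nearly upright (top crop about 170,160), and the power supply runs from under the shelf to the rear. Next I'll get exact poses from depth.

```bash
cat > pose.py <<'E'
from h import *
from scipy.optimize import minimize
P=np.vstack([cloud(n,np.load(n+"D0.npy"))[np.load(n+"D0.npy")>0] for n in("top","scene")])
q=P[(abs(P[:,0]-.64)<.25)&(abs(P[:,1])<.25)]
h=q[(q[:,2]>.088)&(q[:,2]<.103)]
c,sz,a=cv2.minAreaRect(h[:,:2].astype(np.float32)); print("rect",c,sz,a,len(h))
for n in("top","scene"):
    D=np.load(n+"D0.npy"); p=cloud(n,D)[D>0]; m=(abs(p[:,0]-.64)<.25)&(abs(p[:,1])<.25)&(p[:,2]>.088)&(p[:,2]<.103)
    print(n,cv2.minAreaRect(p[m][:,:2].astype(np.float32)))
    t=p[(abs(p[:,0]-.66)<.15)&(abs(p[:,1]-.06)<.08)&(p[:,2]>.046)&(p[:,2]<.057)]
    print("psu z",np.median(t[:,2]),cv2.minAreaRect(t[:,:2].astype(np.float32)))
    f=p[(abs(p[:,0]-.64)<.3)&(abs(p[:,1]+.2)<.03)]; print("table",np.median(f[:,2]))
    g=p[(abs(p[:,0]-.57)<.08)&(abs(p[:,1]-.07)<.07)&(p[:,2]>.108)]; print("gate",len(g)); 
    print(np.round(g[np.argsort(-g[:,2])][::max(1,len(g)//12)],3).tolist())
E
python3 pose.py
python3 - <<'E'
from h import *
for n in("top","scene"):
    r.capture(n)
    D=np.load(n+"D0.npy");P=cloud(n,D)
    for t in("psu","case","gate","drive"):
        for x in r.regions_of(t,n)[:1]:
            pts=P[x["region"]&(D>0)]
            if t=="psu": pts=pts[abs(pts[:,2]-.053)<.006]
            print(n,t,x["extent"],round(x["conf"],2),np.round(np.percentile(pts,[2,50,98],axis=0),3).tolist(),cv2.minAreaRect(pts[:,:2].astype(np.float32)))
E
```

```text
rect (0.669803261756897, 0.05622576177120209) (0.4011085629463196, 0.4153798222541809) 86.39373779296875 4747
top ((0.6708108186721802, 0.0561622679233551), (0.4011085629463196, 0.4133606255054474), 86.39373779296875)
psu z 0.05268941363914248 ((0.6772317886352539, 0.060330986976623535), (0.1580832153558731, 0.20267263054847717), 89.23641967773438)
table 0.0001777019020792192
gate 138
[[0.565, 0.069, 0.17], [0.567, 0.053, 0.165], [0.571, 0.119, 0.164], [0.565, 0.042, 0.162], [0.573, 0.075, 0.161], [0.569, 0.119, 0.16], [0.572, 0.124, 0.158], [0.563, 0.033, 0.155], [0.568, 0.1, 0.151], [0.569, 0.122, 0.145], [0.563, 0.027, 0.142], [0.564, 0.03, 0.138], [0.563, 0.03, 0.126]]
scene ((0.6681334972381592, 0.039329394698143005), (0.3644828796386719, 0.4159405827522278), 86.69815826416016)
psu z 0.05271409646920744 ((0.6648276448249817, 0.05935829132795334), (0.24333731830120087, 0.15846455097198486), 0.4405897259712219)
table -0.0010680687706148273
gate 199
[[0.577, 0.113, 0.169], [0.571, 0.067, 0.164], [0.577, 0.091, 0.161], [0.565, 0.096, 0.158], [0.568, 0.039, 0.156], [0.568, 0.035, 0.1
[... 1227 characters left out ...]
1229376792908), 85.79192352294922)
scene case [268.0, 170.7, 372.0, 271.5] 0.87 [[0.473, -0.141, -0.002], [0.632, -0.012, 0.057], [0.783, 0.151, 0.145]] ((0.5799300670623779, 0.021369367837905884), (0.32111048698425293, 0.4064566493034363), 86.9112777709961)
scene gate [318.8, 177.3, 348.0, 194.2] 0.7 [[0.538, 0.028, 0.09], [0.571, 0.079, 0.143], [0.578, 0.134, 0.165]] ((0.5419622659683228, 0.08423099666833878), (0.10956348478794098, 0.07512444257736206), 80.64205932617188)
scene drive [318.0, 183.1, 342.2, 196.7] 0.61 [[0.526, 0.046, 0.082], [0.543, 0.081, 0.089], [0.558, 0.123, 0.095]] ((0.5434615015983582, 0.07405228912830353), (0.0996113270521164, 0.05039871484041214), 67.23621368408203)
```

>>> apply_moves:
  motion:
    - [1,0,0,0,0.82]
    - [1,0,0,0,0.82]
    - [1,0,0,0,0.82]
    - [1,0,0,0,0.82]
    - [1,0,0,0,0.82]
    - [1,0.55,-1,0,0]
    - [1,0.55,-1,0,0]
    - [1,0.55,-1,0,0]
    - [1,0.55,-1,0,0]
    - [1,0.55,-1,0,0]
    - [1,0.55,-1,0,0]
    - [1,0.55,-1,0,0]

```text
clock: 2.7
ee_pos: [0.2867, -0.43, 0.2314]
ee_rot: [[0.998, -0.069, 0.0], [-0.069, -0.998, -0.0], [0.0, 0.0, -1.0]]
wrist_force: [0.4, -0.9, -0.3]
gripper_width: 0.0001
```

>>> apply_moves:
  motion:
    - [1,0.55,-1,0,0]
    - [1,0.55,-1,0,0]
    - [1,0.55,-1,0,0]
    - [1,0.55,-1,0,0]
    - [1,0.55,-1,0,0]
    - [1,0.55,-1,0,0]
    - [1,0.55,-1,0,0]
    - [1,0.55,-1,0,0]
    - [1,0.55,-1,0,0]
    - [1,0.55,-1,0,0]
    - [1,0.55,-1,0,0]
    - [1,0.55,-1,0,0]

```text
clock: 3.7
ee_pos: [0.4721, -0.142, 0.2315]
ee_rot: [[0.998, -0.069, 0.0], [-0.069, -0.998, -0.0], [0.0, 0.0, -1.0]]
wrist_force: [0.2, -0.2, -0.3]
gripper_width: 0.0001
```

>>> apply_moves:
  motion:
    - [1,0.55,-1,0,0]
    - [1,0.55,-1,0,0]
    - [1,0.55,-1,0,0]
    - [1,0.55,-1,0,0]
    - [1,0.55,-1,0,0]
    - [1,0.55,-1,0,0]
    - [1,0.55,-1,0,0]
    - [1,0.55,-1,0,0]
    - [1,0.55,-1,0,0]
    - [1,0,0,0,0]
    - [1,0,0,0,0]

```text
clock: 4.62
ee_pos: [0.6107, 0.0739, 0.231]
ee_rot: [[0.998, -0.067, -0.0], [-0.067, -0.998, -0.0], [-0.0, 0.0, -1.0]]
wrist_force: [-0.0, -0.5, 0.5]
gripper_width: 0.0002
```

>>> apply_moves:
  motion:
    - [1,0,0,0.86,0]
    - [1,0,0,0.86,0]
    - [1,0,0,0.86,0]
    - [1,0,0,0.86,0]
    - [1,-0.62,0,0,0]
    - [1,-0.62,0,0,0]
    - [1,-0.62,0,0,0]
    - [1,-0.62,0,0.08,0]
    - [1,-0.46,0,0.42,0]
    - [1,-0.46,0,0.42,0]
    - [1,-0.16,0,0.4,0]
    - [1,0,0,0,0]

```text
clock: 5.62
ee_pos: [0.5191, 0.0779, 0.1108]
ee_rot: [[0.998, -0.07, -0.004], [-0.07, -0.998, -0.001], [-0.004, 0.001, -1.0]]
wrist_force: [0.4, 0.1, -0.4]
gripper_width: 0.0
```

Run:
```python
from h import *
print(r.state()["ee_pos"])
I,D=r.capture("scene"); cv2.imwrite("pics/s1.png",cv2.resize(I[110:290,230:470],(800,600),interpolation=2))
I,D=r.capture("top"); cv2.imwrite("pics/t1.png",cv2.resize(I[110:260,270:420],(600,600),interpolation=2))
```

```text
[0.51909649 0.07790771 0.11078489]
```

View pics/s1.png

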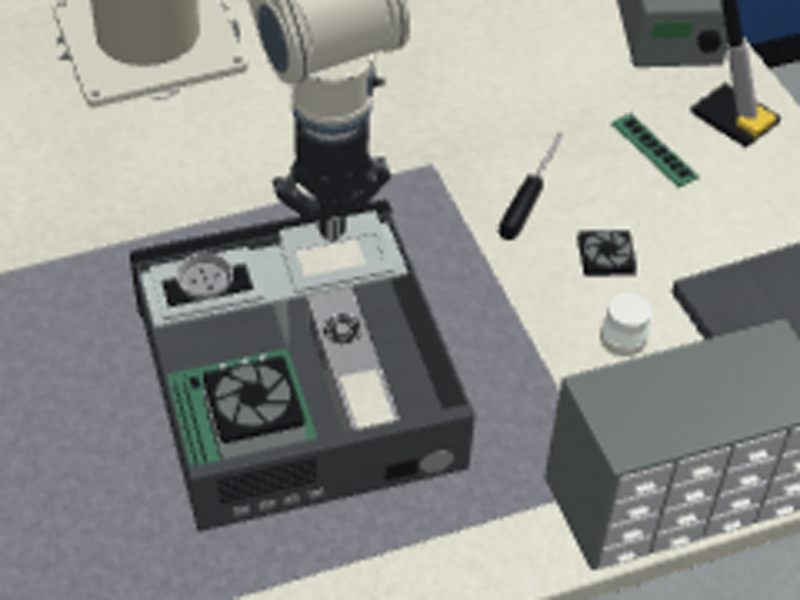

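The hold-down is almost closed under the fingertips, which are on its end bar at about (335,230). Pressing it home.

>>> apply_moves:
  motion:
    - [1,0,0,0.3,0]
    - [1,0,0,0.3,0]
    - [1,0,0,0.14,0]
    - [1,0,0,0,0]

```text
clock: 6.05
ee_pos: [0.5215, 0.0788, 0.0929]
ee_rot: [[0.998, -0.069, -0.001], [-0.069, -0.998, -0.0], [-0.001, 0.0, -1.0]]
wrist_force: [-0.3, -0.2, -0.8]
gripper_width: -0.0002
```

>>> apply_moves:
  motion:
    - [1,0,0,0.08,0]
    - [1,0,0,0.04,0]
    - [1,0,0,0,0]

```text
clock: 6.3
ee_pos: [0.5218, 0.0789, 0.0922]
ee_rot: [[0.998, -0.069, 0.0], [-0.069, -0.998, -0.0], [0.0, 0.0, -1.0]]
wrist_force: [-5.3, -1.3, 16.2]
gripper_width: -0.0003
```

>>> apply_moves:
  motion:
    - [1,0,0,-0.5,0]
    - [1,0,0,-1,0]
    - [-0.7,0,0,-1,0]
    - [-0.7,0,0,-1,0]
    - [-0.7,0.93,0.05,-0.5,0]
    - [-0.7,0.93,0.05,0,0]
    - [-0.7,0.93,0.05,0,0]
    - [-0.7,0.93,0.05,0,0]
    - [-0.7,0.93,0.05,0,0]
    - [-0.7,0.93,0.05,0,0]
    - [-0.7,0.93,0.05,0,0]
    - [-0.7,0.93,0.05,0,0]

```text
clock: 7.3
ee_pos: [0.7074, 0.0559, 0.1906]
ee_rot: [[0.998, -0.069, -0.0], [-0.069, -0.998, -0.0], [-0.0, 0.0, -1.0]]
wrist_force: [0.1, 0.6, 0.1]
gripper_width: 0.0726
```

Run:
```python
from h import *
s=r.state();print(s["ee_pos"],s["gripper_width"])
for n in("scene","top"):
    I,D=r.capture(n); np.save(n+"D1.npy",D); P=cloud(n,D); q=P[D>0]
    d=q[:,:2]-[.622,.003]; c=np.c_[.9976*d[:,0]-.0698*d[:,1],.0698*d[:,0]+.9976*d[:,1],q[:,2]]
    g=c[(abs(c[:,0]+125)<1e9)&(c[:,0]>-.134)&(c[:,0]<-.11)&(abs(c[:,1]-.07)<.05)&(c[:,2]<.11)]; print(n,"bar z",np.percentile(g[:,2],[5,50,95]))
    for m in r.regions_of("psu",n)[:1]:
        p=P[m["region"]&(D>0)]; p=p[abs(p[:,2]-.053)<.006]; d=p[:,:2]-[.622,.003]
        print("psu y",np.percentile(.0698*d[:,0]+.9976*d[:,1],[3,50,97]))
    x=c[(c[:,2]>.09)&(c[:,2]<.1)&(abs(c[:,1])<.14)]; print("bezel/rear x",x[:,0].min(),np.percentile(x[:,0],[1,99]),x[:,0][x[:,0]<.2].max())
I=cv2.resize(r.capture("scene")[0][110:290,230:470],(800,600),interpolation=2); cv2.imwrite("pics/s2.png",I)
```

```text
[0.70738976 0.05590198 0.19061765] 0.07261582443253384
scene bar z [-0.0007509   0.09145695  0.09899048]
psu y [0.03462338 0.05973388 0.08362817]
bezel/rear x -1.3648579582813467 [-1.25137232  0.15578237] 0.15929585502692153Traceback (most recent call last):
  File "<stdin>", line 6, in <module>
    return _quantile_unchecked(
        a, q, axis, out, overwrite_input, method, keepdims, weights)
    return _ureduce(a,
                    func=_quantile_ureduce_func,
    ...<5 lines>...
                    overwrite_input=overwrite_input,
                    method=method)
    r = func(a, **kwargs)
    result = _quantile(arr,
                       quantiles=q,
    ...<2 lines>...
                       out=out,
                       weights=wgt)
    slices_having_nans = np.isnan(arr[-1, ...])
                                  ~~~^^^^^^^^^
IndexError: index -1 is out of bounds for axis 0 with size 0
```

>>> apply_moves:
  motion:
    - [-0.7,0,0,0.96,0]
    - [-0.7,0,0,0.96,0]
    - [-0.7,0,0,0.96,0]
    - [-0.7,0,0,0.96,0]
    - [-0.7,0,0,0.96,0]
    - [-0.7,0,0,0.96,0]
    - [-0.7,0,0,0.96,0]
    - [-0.7,0,0,0,0]

```text
clock: 8.12
ee_pos: [0.7016, 0.056, 0.0178]
ee_rot: [[0.998, -0.069, -0.009], [-0.069, -0.998, -0.001], [-0.009, 0.001, -1.0]]
wrist_force: [-1.2, 1.4, -1.1]
gripper_width: 0.0727
```

>>> apply_moves:
  motion:
    - [1,0,0,0,0]
    - [1,0,0,0,0]
    - [1,0,0,0,0]
    - [1,0,0,0,0]
    - [1,0,0,0,0]
    - [1,0,0,0,0]

```text
clock: 8.62
ee_pos: [0.7072, 0.0561, 0.0242]
ee_rot: [[0.998, -0.069, 0.002], [-0.069, -0.998, -0.0], [0.002, -0.0, -1.0]]
wrist_force: [-1.0, -0.5, 4.3]
gripper_width: 0.051
```

>>> apply_moves:
  motion:
    - [1,-0.2,0,0,0]
    - [1,-0.1,0,-0.3,0]
    - [1,-0.13,0,-0.3,0]
    - [1,-0.13,0,-0.3,0]
    - [1,-0.13,0,-0.3,0]
    - [1,0,0,0,0]

```text
clock: 9.12
ee_pos: [0.689, 0.0574, 0.0544]
ee_rot: [[0.998, -0.069, 0.001], [-0.069, -0.998, 0.0], [0.001, -0.0, -1.0]]
wrist_force: [-0.0, -0.1, -7.6]
gripper_width: 0.0512
```

```bash
cat > ang.py <<'E'
from h import *
import sys
# psu pitch: fit plane z(x) to its top face visible in both views, case frame
print(np.round(r.state()["ee_pos"],4),np.round(r.state()["wrist_force"],1))
A=[]
for n in("top","scene"):
    I,D=r.capture(n); P=cloud(n,D); 
    if n=="scene": cv2.imwrite(f"pics/{sys.argv[1]}.png",cv2.resize(I[90:290,220:470],(750,600),interpolation=2))
    for m in r.regions_of("psu",n)[:1]:
        p=P[m["region"]&(D>0)]; d=p[:,:2]-[.622,.003]; c=np.c_[.9976*d[:,0]-.0698*d[:,1],.0698*d[:,0]+.9976*d[:,1],p[:,2]]
        print(n,round(m["conf"],2),len(c))
        for lo in np.arange(-.12,.26,.03):
            s=c[(c[:,0]>=lo)&(c[:,0]<lo+.03)]
            if len(s)>5: print("  x%.3f z p10/50/90"%(lo+.015),np.round(np.percentile(s[:,2],[10,50,90]),3),"y",np.round(np.median(s[:,1]),3))
E
python3 ang.py s3
```

```text
[0.689  0.0574 0.0544] [-0.  -0.1 -7.6]
scene 0.83 336
  x-0.075 z p10/50/90 [0.035 0.047 0.066] y 0.036
  x-0.045 z p10/50/90 [0.054 0.077 0.081] y 0.039
  x-0.015 z p10/50/90 [0.077 0.081 0.082] y 0.04
  x0.045 z p10/50/90 [0.078 0.081 0.084] y 0.07
  x0.075 z p10/50/90 [0.078 0.082 0.086] y 0.062
  x0.105 z p10/50/90 [0.078 0.082 0.086] y 0.06
  x0.135 z p10/50/90 [0.081 0.085 0.088] y 0.058
```

View pics/s3.png

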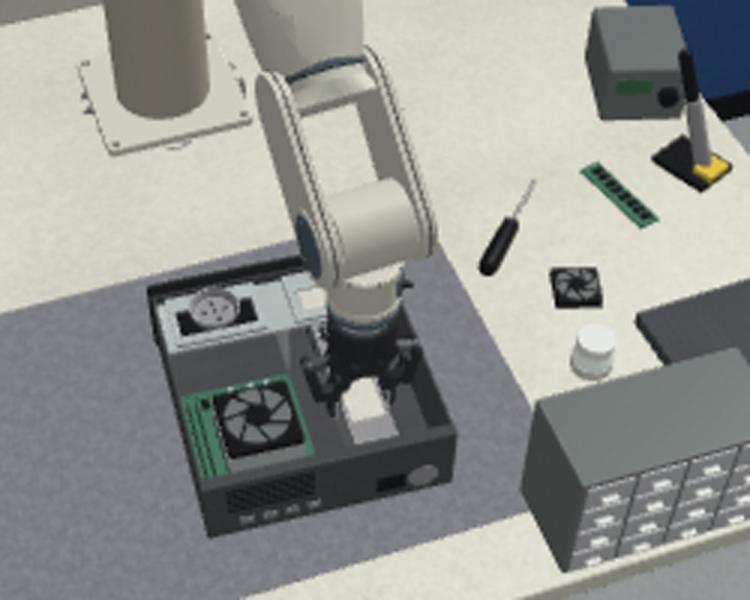

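The supply came up nearly level: its top is at about 82 mm and the rear has cleared the lip (365,390). I'll keep lifting so the shelf edge forces the tilt, watching the force.

>>> apply_moves:
  motion:
    - [1,-0.04,0,-0.3,0]
    - [1,-0.04,0,-0.3,0]
    - [1,0,0,0,0]

```text
clock: 9.57
ee_pos: [0.6876, 0.0573, 0.0691]
ee_rot: [[0.998, -0.069, 0.001], [-0.069, -0.998, -0.0], [0.001, 0.0, -1.0]]
wrist_force: [-0.7, -1.2, -9.6]
gripper_width: 0.0509
```

>>> apply_moves:
  motion:
    - [1,-0.04,0,-0.3,0]
    - [1,-0.04,0,-0.3,0]
    - [1,-0.04,0,-0.3,0]
    - [1,0,0,0,0]

```text
clock: 9.9
ee_pos: [0.6849, 0.0577, 0.0923]
ee_rot: [[0.998, -0.069, 0.002], [-0.069, -0.998, 0.0], [0.002, -0.0, -1.0]]
wrist_force: [0.3, 0.8, -7.3]
gripper_width: 0.051
```

```bash
python3 ang.py s4
```

```text
[0.6849 0.0577 0.0923] [ 0.3  0.8 -7.3]
scene 0.58 474
  x-0.045 z p10/50/90 [0.078 0.082 0.086] y 0.04
  x-0.015 z p10/50/90 [0.06  0.082 0.097] y 0.037
  x0.015 z p10/50/90 [0.005 0.101 0.109] y 0.072
  x0.045 z p10/50/90 [0.111 0.115 0.12 ] y 0.067
  x0.075 z p10/50/90 [0.108 0.125 0.13 ] y 0.058
  x0.105 z p10/50/90 [0.109 0.134 0.139] y 0.055
  x0.135 z p10/50/90 [0.1   0.118 0.136] y 0.063
```

View pics/s4.png

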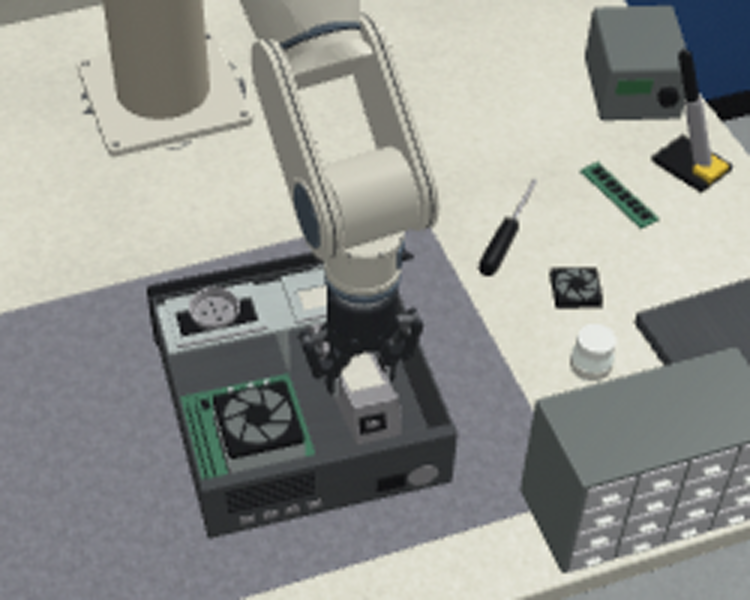

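The tilt is now about 17.5°, with the inlet end (370,425) rising inside the lip. Lifting a bit more to pass the walls.

>>> apply_moves:
  motion:
    - [1,-0.04,0,-0.3,0]
    - [1,-0.04,0,-0.3,0]
    - [1,-0.04,0,-0.15,0]
    - [1,0,0,0,0]
    - [1,0,0,0,0]

```text
clock: 10.52
ee_pos: [0.6817, 0.0578, 0.1099]
ee_rot: [[0.998, -0.069, 0.001], [-0.069, -0.998, 0.0], [0.001, -0.0, -1.0]]
wrist_force: [0.8, 0.1, -5.3]
gripper_width: 0.051
```

```bash
python3 ang.py s5
```

```text
[0.6817 0.0578 0.1099] [ 0.8  0.1 -5.3]
top 0.51 3205
  x-0.105 z p10/50/90 [0.081 0.09  0.098] y -0.119
  x-0.075 z p10/50/90 [0.082 0.09  0.099] y -0.115
  x-0.045 z p10/50/90 [0.006 0.013 0.094] y -0.113
  x-0.015 z p10/50/90 [0.007 0.014 0.066] y -0.105
  x0.015 z p10/50/90 [0.009 0.057 0.08 ] y -0.097
  x0.045 z p10/50/90 [0.009 0.058 0.065] y -0.092
  x0.075 z p10/50/90 [0.009 0.056 0.064] y -0.096
  x0.105 z p10/50/90 [0.006 0.01  0.049] y -0.105
  x0.135 z p10/50/90 [0.01  0.035 0.097] y -0.086
  x0.165 z p10/50/90 [0.021 0.093 0.098] y -0.104
  x0.195 z p10/50/90 [-0.003  0.     0.003] y -0.086
scene 0.85 459
  x0.015 z p10/50/90 [0.109 0.118 0.125] y 0.077
  x0.045 z p10/50/90 [0.123 0.133 0.139] y 0.065
  x0.075 z p10/50/90 [0.117 0.144 0.154] y 0.054
  x0.105 z p10/50/90 [0.138 0.159 0.166] y 0.056
  x0.135 z p10/50/90 [0.127 0.139 0.153] y 0.062
```

>>> apply_moves:
  motion:
    - [1,0.3,0,-0.08,0]
    - [1,0.4,0,-0.12,0]
    - [1,0.4,0,-0.12,0]
    - [1,0.4,0,-0.12,0]
    - [1,0.4,0,-0.12,0]
    - [1,0.4,0,-0.12,0]
    - [1,0.2,0,-0.06,0]
    - [1,0,0,0,0]
    - [1,0,0,0,0]

```text
clock: 11.47
ee_pos: [0.7435, 0.0534, 0.1273]
ee_rot: [[0.998, -0.069, -0.001], [-0.069, -0.998, 0.0], [-0.001, 0.0, -1.0]]
wrist_force: [0.1, 0.6, -5.6]
gripper_width: 0.0507
```

```bash
python3 ang.py s6 | grep -A20 -e scene -e '^\['
```

```text
[0.7435 0.0534 0.1273] [ 0.1  0.6 -5.6]
scene 0.57 434
  x0.075 z p10/50/90 [0.136 0.14  0.142] y 0.076
  x0.105 z p10/50/90 [0.143 0.15  0.155] y 0.071
  x0.135 z p10/50/90 [0.142 0.163 0.169] y 0.057
  x0.165 z p10/50/90 [0.158 0.176 0.184] y 0.054
  x0.195 z p10/50/90 [0.146 0.16  0.175] y 0.059
```

View pics/s6.png

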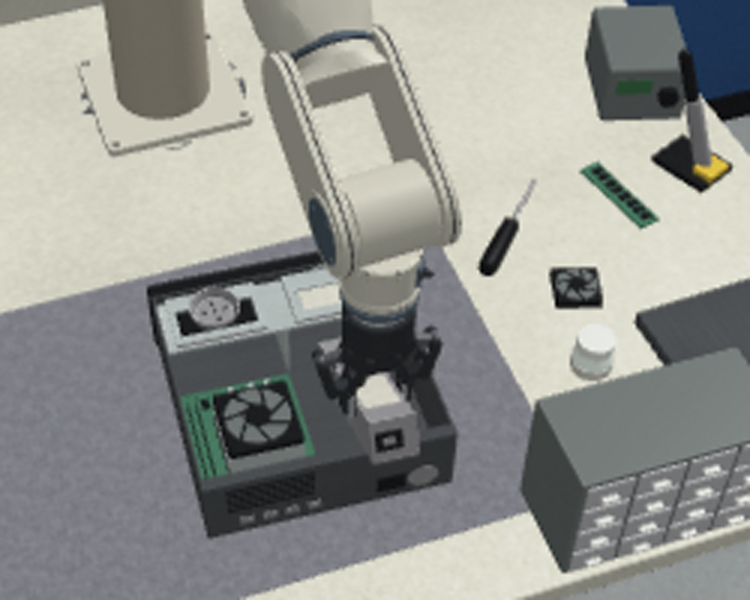

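The supply now sticks out over the rear lip (390,430), with its front about 27 mm clear of the shelf. Lifting straight up.

>>> apply_moves:
  motion:
    - [1,0,0,-0.3,0]
    - [1,0,0,-0.5,0]
    - [1,0,0,-0.6,0]
    - [1,0,0,-0.6,0]
    - [1,0,0,-0.6,0]
    - [1,0,0,-0.6,0]
    - [1,0,0,-0.6,0]
    - [1,0,0,-0.6,0]
    - [1,0,0,-0.5,0]
    - [1,0,0,-0.3,0]
    - [1,0,0,0,0]
    - [1,0,0,0,0]

```text
clock: 12.67
ee_pos: [0.7436, 0.0535, 0.2579]
ee_rot: [[0.998, -0.069, 0.001], [-0.069, -0.998, 0.0], [0.001, -0.0, -1.0]]
wrist_force: [0.3, -0.5, -4.9]
gripper_width: 0.051
```

```bash
python3 ang.py s7 | grep -A20 -e scene -e '^\['
python3 - <<'E'
from h import *
I,D=r.capture("top"); cv2.imwrite("pics/t7.png",cv2.resize(I[100:280,220:460],(800,600),interpolation=2)); P=cloud("top",D)
for t in("gate","drive"):
  for n in("scene","top"):
    for m in r.regions_of(t,n)[:1]:
        Q=P if n=="top" else cloud(n,r.capture("scene")[1]); print(t,n,round(m["conf"],2),np.round(np.percentile(Q[m["region"]],[5,50,95],axis=0),3).tolist())
E
```

```text
[0.7436 0.0535 0.2579] [ 0.3 -0.5 -4.9]
top 0.25 2525
  x-0.105 z p10/50/90 [0.08  0.089 0.108] y -0.116
  x-0.075 z p10/50/90 [0.08  0.09  0.097] y -0.119
  x-0.045 z p10/50/90 [0.006 0.013 0.094] y -0.132
  x-0.015 z p10/50/90 [0.007 0.014 0.067] y -0.124
  x0.015 z p10/50/90 [0.007 0.04  0.071] y -0.118
  x0.045 z p10/50/90 [0.007 0.041 0.064] y -0.116
  x0.075 z p10/50/90 [0.008 0.048 0.068] y -0.115
  x0.105 z p10/50/90 [0.005 0.01  0.062] y -0.114
  x0.135 z p10/50/90 [0.009 0.034 0.097] y -0.099
  x0.165 z p10/50/90 [0.002 0.049 0.097] y -0.109
  x0.195 z p10/50/90 [-0.003  0.     0.004] y -0.105
scene 0.87 626
  x-0.045 z p10/50/90 [0.003 0.003 0.051] y 0.094
  x0.015 z p10/50/90 [0.002 0.006 0.235] y 0.117
  x0.045 z p10/50/90 [0.195 0.243 0.247] y 0.041
  x0.075 z p10/50/90 [0.258 0.264 0.269] y 0.075
  x0.105 z p10/50/90 [0.239 0.278 0.284] y 0.063
  x0.135 z p10/50/90 [0.257 0.29  0.299] y 0.052
  x0.165 z p10/50/90 [0.277 0.306 0.312] y 0.053
  x0.195 z p10/50/90 [0.273 0.288 0.304] y 0.06
drive scene 0.52 [[0.384, -0.454, 0.001], [0.445, -0.436, 0.007], [0.494, -0.417, 0.011]]
```

View pics/s7.png

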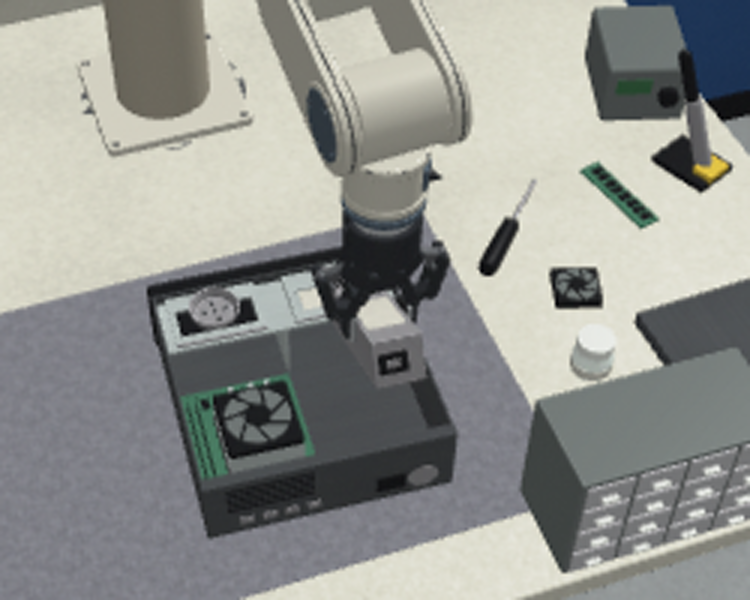

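Run:
```python
from h import *
D=r.capture("scene")[1]; q=cloud("scene",D)[D>0]
d=q[:,:2]-[.622,.003]; c=np.c_[.9976*d[:,0]-.0698*d[:,1],.0698*d[:,0]+.9976*d[:,1],q[:,2]]
for lo in(-.135,-.12,-.105,-.09,-.075):
    g=c[(c[:,0]>lo)&(c[:,0]<lo+.015)&(abs(c[:,1]-.07)<.055)&(c[:,2]<.19)]
    if len(g): print(lo,len(g),np.percentile(g[:,2],[10,50,90]).round(3))
s=r.state(); print(s["ee_pos"],s["gripper_width"],s["wrist_force"],s["clock"])
r.hand_in()
```

```text
-0.135 54 [0.002 0.092 0.099]
-0.12 80 [-0.001  0.005  0.095]
-0.105 99 [-0.     0.006  0.091]
-0.09 86 [-0.     0.005  0.092]
-0.075 102 [-0.     0.005  0.093]
[0.74357713 0.0534634  0.2573877 ] 0.05131643422928902 [-0.38720383  0.28781104 -4.60608189] 13.2167
the job is handed in; nothing more can be done
```

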